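Refit the bayonet cap of the dust pot

TASK

Put the orange bayonet cap back on the blue dust pot: set it in the mouth, gently feel for the slots in the collar, push the cap down through them against the sprung seal, then twist it clockwise (seen from above) to the stop and let go, so that it is locked and springs up into its catch. The collar is brittle: lift off and try again rather than force it, never letting the cap and pot bear on each other with more than 50 N in all, and leave the sanding block, the wax tin and the wood offcut where they are.

Things in the scene. Friction and masses are not known exactly. Their poses are not given: they have to be found in the camera images.
- cap_grip (a point): The loose cap (about 150 g), upright on the bench at the start. Point: centre of its orange handle bar, 56 mm above the cap's underside. x along the bar, z up. Bar 56 mm long (x), 16 mm thick (y), 44 mm high, on an orange flange of 35 mm radius, 8 mm thick, whose underside is 30 mm below this point. A half turn of the cap changes nothing.
- cap_foot (a point): Centre of the cap's underside, 56 mm under cap_grip: foot of a grey round plug, 22.5 mm radius, 26 mm long up to the flange, lowest 4 mm tapered to 19.5 mm radius. Two grey lugs stick out of the plug in line with the bar (+x and -x), to 31 mm from the axis; each is 9 mm wide and 6 mm high, from 10 to 16 mm above this point.
- pot: Blue dust pot fixed to the bench, 84 mm diameter on a 110 mm square dark foot. Origin: centre of the foot's underside; z up. Its rim is 90 mm above. x runs through the two red marks: the nominal direction of the cap's bar when locked. Nominally the slots lie 0.70 rad anticlockwise of x. True slots and lock are both off by the same unmeasured angle, up to 0.4 rad either way.
- pot_mouth (a point): Centre of the pot's mouth, level with the rim. Around it a fixed aluminium collar, bore radius 24 mm, 7 mm thick, with two opposite slots 11 mm wide out to 33 mm radius for the lugs. The slots are found by feel (or eye). cap_grip is above this point: 46 mm if the lugs rest on the collar, 41 mm in the slots at first touch of the seal, 33 mm when lugs just clear the collar's underside.
- pot_lock (a point): Same point as pot_mouth. Pushed in, cap_grip is 30 (flange on rim) to 33 mm above it; then the cap turns clockwise 0.70 rad from mid-slot to mid-pocket, and a solid stop (play about 0.04 rad each way); anticlockwise is blocked. At the stop the spring lifts the lugs 3.5 mm into pockets: locked, cap_grip 36.5 mm above this point, bar along the pot's x within 0.44 rad.
- seal (a joint): Travel (m) of the black rubber disc in the pot, pushed down by the cap's underside against a spring: 0 at rest (15 mm below the rim), about 0.0045 with the cap locked, 0.008 when the lugs clear the collar, 0.011 with the flange on the rim. Spring about 4.5 N at 0 and 9 N at 0.011.
- sanding_block: Bystander: cork sanding block, 100 x 60 x 31 mm, origin under its centre. Leave alone.
- wax_tin: Bystander: round steel wax tin, 76 mm diameter, 45 mm high, origin under its centre. Leave alone.
- beech_offcut: Bystander: wood offcut, 90 x 50 x 35 mm, origin under its centre. Leave alone.
Things that resemble listed ones, but are neither listed nor needed, are in the scene too. Of the things like the part that bears cap_grip, leave any that is black; of the rest the smaller one is meant. What is shaped like the pot but purple is not meant.

How it is judged:
By the outcome, as a careful person would: the job done as asked, in the order asked, and still so for the second after the job is handed in, with the robot touching nothing.
It also fails if it takes over 72 s, if anything falls off the work surface, if the arm or the gripper's body presses on something with over 40 N, if the wrist force passes 120 N, or if a joint passes its speed limit or range.

ROBOT

A 6-joint arm with a two-finger parallel gripper is mounted at the origin on the work surface. World frame = base frame: x ahead of the robot, y to its left, z up, the work surface at z = 0. Lengths are in m, angles in rad, forces in N, time in s.
With the tool pointing down it reaches from about 0.25 to 0.775 m from the base axis. Payload 4 kg.
Tool frame: the origin (TCP) lies at the very end of the fingers, on their centre line; the grasp point (between the pads) lies hold_point_z behind it (hold_point_z is the distance from the TCP to the grasp point, in m); z points along the fingers, y is the direction in which the jaws open and shut (so a half turn about z gives the same grasp; the last joint's range is limited). The gripper opens to 94 mm and grips with 3 to 60 N. Pads are 16 mm wide; open, the fingers measure 119 mm over their backs; the gripper's body (75 mm by 177 mm) begins 78 mm behind the grasp point.
Start: joints at [1.176, 0.087, 1.371, -0, 1.684, -0.103], TCP at [0.158, 0.527, 0.206] pointing down, gripper open.
Joint ranges: [-3.1, 3.1], [-0.76, 2.03], [0.27, 2.55], [-1.08, 4.22], [0.17, 2.65], [-2.57, 2.57]. Speed limits (rad/s): [2.79, 2.79, 3.14, 3.14, 3.14, 3.14].

INTERFACE

Orientations are given as [roll, pitch, yaw] about the fixed x, y, z axes, in that order (R = Rz(yaw) Ry(pitch) Rx(roll)).
In Python, from bench import * gives the robot as it stands.
- The arm moves only by the tool step_arm, never from a script. Its argument "increments" is text: rows parted by semicolons, each of 6 numbers parted by spaces: the shift along the tool's x, y, z in cm, then the turn, a rotation vector about the tool's x, y, z in rad. A call has 1 to 5 rows; each row shifts and turns the commanded pose from where the row before left it, along the tool's axes as they then stand; what a row does not reach is not made up. A row lasts 1/10 s, in which the tool goes at most 50 mm and 8.59 degrees, less where a joint would pass 70% of its speed; a pose out of reach is approached as far as the arm can. A call is refused whole if a number of a shift passes 5 or a number of a turn 0.15, either way. A call with a gripper value outside its range is refused whole. "claw" is the gripper's target within -1 to 1 (shut at 1, half-way at 0, fully open at -1), set as the call begins (left out, the last holds). The fingers move at their own pace and stop on an object; the grip force is fixed at half the most. Time passes only in rows, so rows that do not move let the fingers close. It gives the time, the measured TCP pose, the force and the opening at its end, in the units of the state.
- get_obs(): the state, without advancing time (a new reading comes with each control period).
- snapshot(name): name is "scene" or "top"; returns the picture (480x640x3 uint8, red, green, blue); there is no depth.
- calibration(name): a dict with "camera_matrix" (3x3 intrinsics, pixels), "k1" (the pictures are not rectified: a ray, as slopes to the right and down, at radius r is drawn at 1 + k1 r^2 times it, then the intrinsics apply), "eye" and "orientation" of the camera in the world. Camera axes: x right, y up, looking along -z (the intrinsics and any distortion apply to the point x, -y, -z); pixel columns grow to the right and rows downward; lengths in m; the calibration is good to about 2 mm. A picture is of the moment at which its call begins. calibration takes no time and is no camera call.
- close_job(): hands the job in, once; it reports no verdict.
The state is a dict: "time": time; "joint_positions": joint angles; "qvel": joint speeds; "joint_torque": joint torques, N m; "tool_pos": TCP position; "ee_rot": TCP orientation; "wrist_force": force on the tool from outside, world axes, zero at the start; "wrist_torque": the same for the moment, N m; "width": finger opening in m.
Only numpy, scipy, OpenCV 4.12 (cv2) and the standard library are available. Lean on these libraries where they do the work, as an engineer would, in place of code of your own. Each camera call takes 0.05 s, during which the arm holds its last target. There are 200 camera calls.

## Working session

There is one attempt and no reset: what is moved stays moved. The work goes in short steps, Python scripts to look and compute and a tool call to move; the robot and the scene stay as the last step left them, time stands still between calls to the robot, and variables do not carry over. Pictures are saved under pics/ and viewed, about 8 in all and at most 12, crops included, and the job is handed in when it is done.

Besides the shell and the picture viewer there is one more tool, called as name(argument=value, ...) on one line, values as JSON. step_arm: Moves the arm, as the interface text tells. Its arguments: {"type":"object","properties":{"increments":{"type":"string"},"claw":{"type":"number"}},"required":["increments"]}

```bash
mkdir -p pics; ls
cat > h.py <<'E'
from bench import *
import numpy as np, cv2
from scipy.spatial.transform import Rotation as R
def rot(o):
    o=np.array(o,float)
    if o.shape==(3,3): return o
    return R.from_quat(o).as_matrix() if o.size==4 else R.from_euler('xyz',o).as_matrix()
def save(name,fn):
    im=snapshot(name); cv2.imwrite('pics/'+fn,im[:,:,::-1]); return im
def pix2w(name,uv,z):
    c=calibration(name);K=np.array(c['camera_matrix']);k=c['k1']
    uv=np.atleast_2d(np.array(uv,float))
    p=cv2.undistortPoints(uv[:,None],K,np.array([k,0,0,0,0.]))[:,0]
    d=np.c_[p[:,0],-p[:,1],-np.ones(len(p))]@rot(c['orientation']).T
    e=np.array(c['eye']); return e+d*((z-e[2])/d[:,2])[:,None]
def w2pix(name,P):
    c=calibration(name);K=np.array(c['camera_matrix']);k=c['k1']
    q=(np.atleast_2d(P)-np.array(c['eye']))@rot(c['orientation'])
    s=np.c_[q[:,0]/-q[:,2],q[:,1]/q[:,2]]; s=s*(1+k*(s**2).sum(1))[:,None]
    return s@K[:2,:2].T+K[:2,2]
E
python3 - <<'E'
from h import *
for n in('scene','top'):
    save(n,n+'0.png'); print(n,calibration(n))
print(get_obs())
E
```

```text
pics
scene {'camera_matrix': array([[596.00443626,   0.        , 320.48810547],
       [  0.        , 596.00443626, 237.19067077],
       [  0.        ,   0.        ,   1.        ]]), 'k1': -0.1786524533056287, 'eye': array([1.15534172, 0.48266981, 0.78189596]), 'orientation': array([ 0.80026166, -0.01495381,  2.23958747])}
top {'camera_matrix': array([[599.29710384,   0.        , 325.49415123],
       [  0.        , 599.29710384, 238.88726557],
       [  0.        ,   0.        ,   1.        ]]), 'k1': -0.0593239548466054, 'eye': array([0.3534515 , 0.02779433, 1.42576746]), 'orientation': array([ 0.16691284,  0.02258366, -1.59801499])}
{'time': 0.1, 'joint_positions': array([ 1.17590617e+00,  8.78998642e-02,  1.37207876e+00, -4.07910968e-05,
        1.68360812e+00, -1.03116152e-01]), 'qvel': array([ 0.00063473,  0.00025321, -0.00417206,  0.000936  , -0.00085117,
        0.00086323]), 'joint_torque': array([ 1.70783394e-03, -3.41249299e+01, -3.03302550e+01,  7.18916254e-02,
        3.04161001e-02, -8.06641947e-05]), 'tool_pos': array([0.15804516, 0.52629068, 0.20442333]), 'ee_rot': array([-3.13960498e+00, -1.64933092e-04,  2.84981393e+00]), 'wrist_force': array([ 0.30419492,  0.25066623, -0.93341065]), 'wrist_torque': array([-0.01991889,  0.01028569,  0.01046767]), 'width': 0.0936500137907586}
```

View pics/scene0.png

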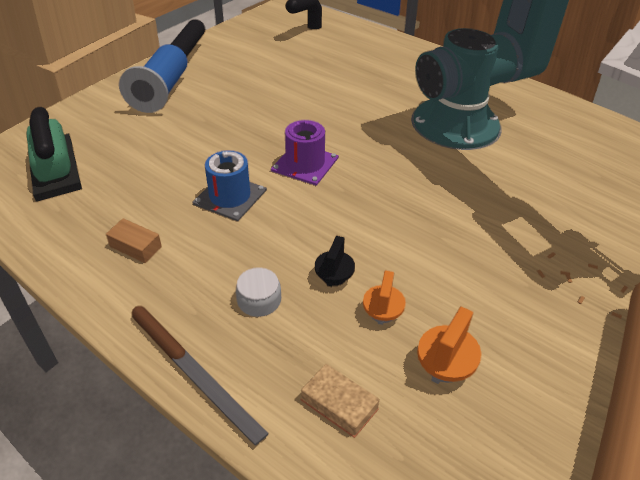

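View pics/top0.png

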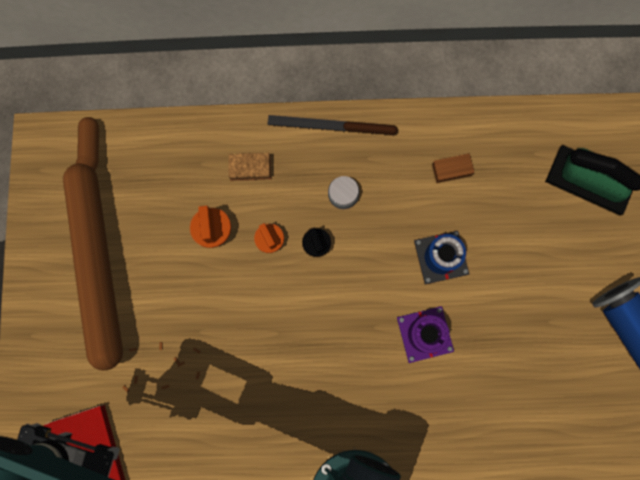

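```bash
python3 -c "import bench;print([x for x in dir(bench) if x[0]!='_'])"
```

```text
['IKError', 'calibration', 'close_job', 'get_obs', 'hold_point_z', 'snapshot']
```

Scene view: the black cap is at (335,265), the small orange cap at (385,300) and the large orange one at (450,350). The blue pot is at (228,180) and the purple one at (305,150). In the top view, the small orange cap is at (269,237), the large one at (210,227) and the blue pot at (446,253). The small orange cap and the blue pot fit the description. I'll confirm with a crop.

Run:
```python
from h import *
t=cv2.imread('pics/top0.png');s=cv2.imread('pics/scene0.png')
def c(im,x,y,w,h,f): return cv2.resize(im[y:y+h,x:x+w],None,fx=f,fy=f,interpolation=cv2.INTER_CUBIC)
a=np.hstack([c(t,240,210,60,60,5),c(t,410,220,60,60,5)])
b=np.hstack([c(s,350,260,75,75,4),c(s,190,145,75,75,4)])
cv2.imwrite('pics/c1.png',np.vstack([a,b])); print(hold_point_z, a.shape,b.shape)
```

```text
0.0188 (300, 600, 3) (300, 600, 3)
```

View pics/c1.png

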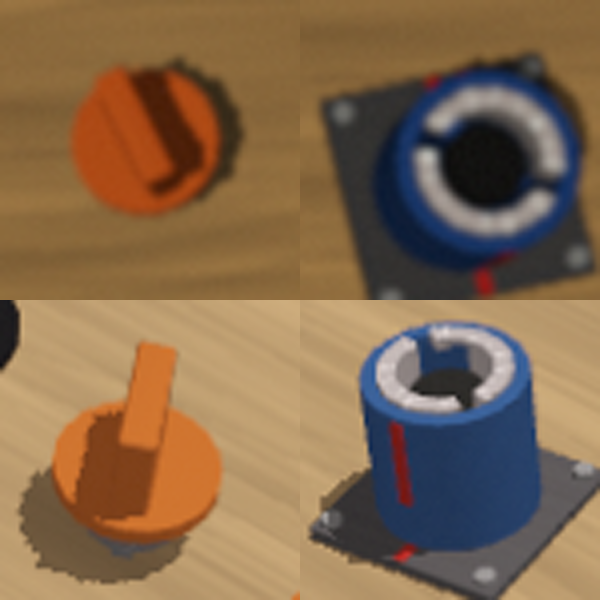

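Run:
```python
from h import *
T=lambda x,y:(240+x/5,210+y/5); P=lambda x,y:(410+(x-300)/5,220+y/5)
S=lambda x,y:(350+x/4,260+(y-300)/4); Q=lambda x,y:(190+(x-300)/4,145+(y-300)/4)
pr=lambda *a:print(*[np.round(v,4).tolist() if not isinstance(v,str) else v for v in a])
pr('flange top',pix2w('top',[T(147,142)],.034))
b=pix2w('top',[T(112,70),T(162,183),T(137,127)],.078);pr('bar top',b,np.arctan2(*(b[1]-b[0])[1::-1]),np.linalg.norm(b[1]-b[0]))
b=pix2w('scene',[S(158,346),S(138,448),S(149,397)],.078);pr('bar sc',b,np.arctan2(*(b[1]-b[0])[1::-1]),np.linalg.norm(b[1]-b[0]))
pr('flange sc',pix2w('scene',[S(137,466)],.034))
pr('ring top',pix2w('top',[P(490,160)],.09)); pr('ring sc',pix2w('scene',[Q(445,368)],.09))
b=pix2w('top',[P(428,137),P(555,187)],.09);pr('slots top',b,np.arctan2(*(b[1]-b[0])[1::-1]))
b=pix2w('scene',[Q(440,335),Q(467,402)],.09);pr('slots sc',b,np.arctan2(*(b[1]-b[0])[1::-1]))
b=pix2w('top',[P(432,80),P(485,280)],.005);pr('red top',b,np.arctan2(*(b[1]-b[0])[1::-1]))
```

```text
flange top [[0.594, 0.1853, 0.034]]
bar top [[0.6205, 0.1961, 0.078], [0.5672, 0.1737, 0.078], [0.5935, 0.1848, 0.078]] -2.7436 0.0578
bar sc [[0.5718, 0.1765, 0.078], [0.6214, 0.2002, 0.078], [0.5969, 0.1889, 0.078]] 0.4466 0.055
flange sc [[0.5963, 0.1877, 0.034]]
ring top [[0.5409, -0.2227, 0.09]]
ring sc [[0.5413, -0.2206, 0.09]]
slots top [[0.5522, -0.1954, 0.09], [0.5277, -0.2511, 0.09]] -1.9843
slots sc [[0.5238, -0.2417, 0.09], [0.5537, -0.1935, 0.09]] 1.0155
red top [[0.5924, -0.2131, 0.005], [0.4954, -0.2328, 0.005]] -2.9419
```

```bash
cat >> h.py <<'E'
def plan(xyz,yaw,n):
    o=get_obs(); p=np.array(o['tool_pos']); y0=o['ee_rot'][2]; dy=(yaw-y0)
    Rs=lambda y:R.from_euler('xyz',[np.pi,0,y]).as_matrix()
    d=(np.array(xyz)-p)/n; rows=[]
    for i in range(n):
        s=Rs(y0+dy*i/n).T@d*100
        rows.append("%.2f %.2f %.2f 0 0 %.3f"%(*s,-dy/n))
    for i in range(0,n,5): print('; '.join(rows[i:i+5]))
E
python3 -c "
from h import *
plan([.595,.187,.2],.42,17)"
```

```text
-3.04 -1.17 0.03 0 0 0.143; -3.17 -0.73 0.03 0 0 0.143; -3.24 -0.27 0.03 0 0 0.143; -3.25 0.20 0.03 0 0 0.143; -3.19 0.66 0.03 0 0 0.143
-3.06 1.10 0.03 0 0 0.143; -2.87 1.53 0.03 0 0 0.143; -2.63 1.92 0.03 0 0 0.143; -2.32 2.28 0.03 0 0 0.143; -1.98 2.58 0.03 0 0 0.143
-1.59 2.84 0.03 0 0 0.143; -1.17 3.04 0.03 0 0 0.143; -0.72 3.17 0.03 0 0 0.143; -0.26 3.24 0.03 0 0 0.143; 0.20 3.25 0.03 0 0 0.143
0.66 3.19 0.03 0 0 0.143; 1.11 3.06 0.03 0 0 0.143
```

step_arm(increments="-3.0 -1.2 0 0 0 0.143; -3.2 -0.7 0 0 0 0.143; -3.2 -0.3 0 0 0 0.143; -3.2 0.2 0 0 0 0.143; -3.2 0.7 0 0 0 0.143", claw=-1)

```text
time: 0.6
tool_pos: [0.2868, 0.4264, 0.2049]
ee_rot: [-3.141, 0.0, 2.129]
wrist_force: [0.3, 0.9, -1.2]
width: 0.0941
```

step_arm(increments="-3.1 1.1 0 0 0 0.143; -2.9 1.5 0 0 0 0.143; -2.6 1.9 0 0 0 0.143; -2.3 2.3 0 0 0 0.143; -2.0 2.6 0 0 0 0.143")

```text
time: 1.1
tool_pos: [0.4154, 0.326, 0.2049]
ee_rot: [-3.141, 0.001, 1.414]
wrist_force: [0.8, 0.2, 0.0]
width: 0.0943
```

step_arm(increments="-1.6 2.8 0 0 0 0.143; -1.2 3.0 0 0 0 0.143; -0.7 3.2 0 0 0 0.143; -0.3 3.2 0 0 0 0.143; 0.2 3.2 0 0 0 0.143")

```text
time: 1.6
tool_pos: [0.5424, 0.2262, 0.2048]
ee_rot: [-3.141, 0.001, 0.699]
wrist_force: [-0.2, -0.1, 0.0]
width: 0.0942
```

step_arm(increments="0.7 3.2 0 0 0 0.143; 1.1 3.1 0 0 0 0.143; 0 0 0 0 0 0; 0 0 0 0 0 0")

```text
time: 2.0
tool_pos: [0.5934, 0.1867, 0.2044]
ee_rot: [-3.14, 0.002, 0.419]
wrist_force: [0.6, 0.1, 0.0]
width: 0.0938
```

```bash
python3 -c "
from h import *
plan([.595,.187,.12],.42,3)"
```

```text
0.05 0.01 2.81 0 0 -0.000; 0.05 0.01 2.81 0 0 -0.000; 0.05 0.01 2.81 0 0 -0.000
```

step_arm(increments="0.1 0 3.2 0 0 0; 0.1 0 3.2 0 0 0; 0 0 3 0 0 0; 0 0 3 0 0 0; 0 0 1.5 0 0 0", claw=-0.2)

```text
time: 2.5
tool_pos: [0.5925, 0.1887, 0.0632]
ee_rot: [-3.14, 0.005, 0.422]
wrist_force: [-0.3, 0.3, 0.0]
width: 0.0584
```

Run:
```python
from h import *
s=save('scene','s1.png')[:,:,::-1]; t=save('top','t1.png')[:,:,::-1]
print(get_obs()['tool_pos'])
c=lambda im,x,y,w,h,f: cv2.resize(im[y:y+h,x:x+w],None,fx=f,fy=f,interpolation=cv2.INTER_CUBIC)
cv2.imwrite('pics/c2.png',np.hstack([c(s,310,190,130,160,3),c(t,220,180,130,160,3)]))
```

```text
[0.59280245 0.18832921 0.06363474]
```

View pics/c2.png

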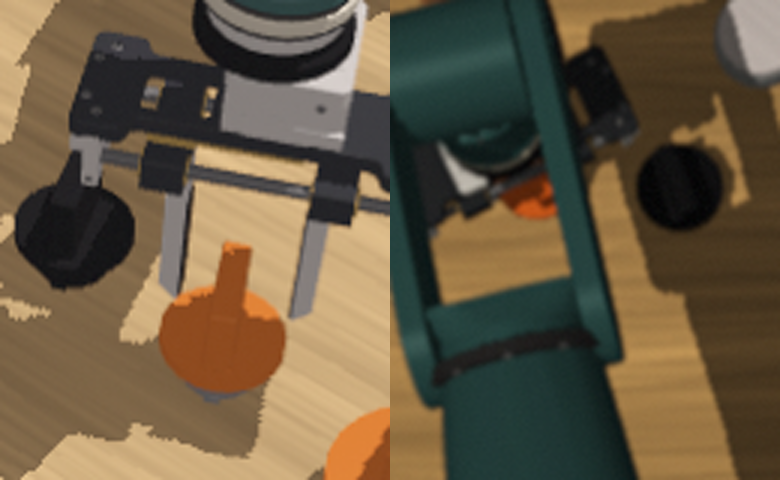

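The crop shows both fingers straddling the small orange bar at (232,275), clear of the black cap. Next I descend and close.

step_arm(increments="0.1 0 1.1 0 0 0; 0.1 0 1.1 0 0 0; 0 0 0 0 0 0")

```text
time: 2.9
tool_pos: [0.5968, 0.1887, 0.0435]
ee_rot: [-3.141, 0.001, 0.419]
wrist_force: [-0.5, -1.1, -0.5]
width: 0.0564
```

step_arm(increments="0 0 0 0 0 0; 0 0 0 0 0 0; 0 0 0 0 0 0; 0 0 0 0 0 0; 0 0 0 0 0 0", claw=1)

```text
time: 3.4
tool_pos: [0.5975, 0.1887, 0.0448]
ee_rot: [3.142, -0.001, 0.419]
wrist_force: [0.7, -0.0, -1.0]
width: 0.02
```

step_arm(increments="0 0 0 0 0 0; 0 0 0 0 0 0; 0 0 -1 0 0 0; 0 0 -3 0 0 0; 0 0 -4 0 0 0")

```text
time: 3.9
tool_pos: [0.5952, 0.1883, 0.1225]
ee_rot: [-3.14, 0.007, 0.419]
wrist_force: [1.0, -0.6, -1.3]
width: 0.0157
```

step_arm(increments="0 0 -4 0 0 0; 0 0 -4 0 0 0; 0 0 0 0 0 0; 0 0 0 0 0 0")

```text
time: 4.3
tool_pos: [0.5977, 0.1888, 0.2059]
ee_rot: [3.141, -0.003, 0.419]
wrist_force: [-0.3, 0.2, -1.6]
width: 0.0161
```

```bash
python3 -c "
from h import *
print(get_obs())
plan([.541,-.2215,.195],1.1,11)"
```

```text
{'time': 4.3, 'joint_positions': array([2.15508990e-01, 2.57467027e-01, 1.17391365e+00, 1.86888928e-04,
       1.70750144e+00, 1.36744681e+00]), 'qvel': array([ 0.00021817,  0.03481379,  0.0715839 , -0.00023355, -0.00205243,
        0.00044023]), 'joint_torque': array([ 3.57478671e-02, -4.46688402e+01, -3.31398618e+01,  3.46613803e-02,
       -9.74058872e-02,  4.71964395e-04]), 'tool_pos': array([0.59766722, 0.1888412 , 0.20589787]), 'ee_rot': array([ 3.14122652e+00, -2.69206336e-03,  4.18884716e-01]), 'wrist_force': array([-0.29578004,  0.18476224, -1.60906148]), 'wrist_torque': array([-0.08840835,  0.13824473,  0.05143971]), 'width': 0.016119831336911705}
-1.99 3.20 0.10 0 0 -0.062; -2.18 3.07 0.10 0 0 -0.062; -2.37 2.93 0.10 0 0 -0.062; -2.54 2.78 0.10 0 0 -0.062; -2.71 2.61 0.10 0 0 -0.062
-2.87 2.44 0.10 0 0 -0.062; -3.01 2.26 0.10 0 0 -0.062; -3.15 2.07 0.10 0 0 -0.062; -3.27 1.87 0.10 0 0 -0.062; -3.38 1.66 0.10 0 0 -0.062
-3.48 1.45 0.10 0 0 -0.062
```

step_arm(increments="-2.0 3.2 0 0 0 -0.062; -2.2 3.1 0 0 0 -0.062; -2.4 2.9 0 0 0 -0.062; -2.5 2.8 0 0 0 -0.062; -2.7 2.6 0 0 0 -0.062")

```text
time: 4.8
tool_pos: [0.5696, 0.0009, 0.2011]
ee_rot: [-3.137, 0.004, 0.732]
wrist_force: [-0.3, 0.4, -1.5]
width: 0.0159
```

step_arm(increments="-2.9 2.4 0 0 0 -0.062; -3.0 2.3 0 0 0 -0.062; -3.1 2.1 0 0 0 -0.062; -3.3 1.9 0 0 0 -0.062; -3.4 1.7 0 0 0 -0.062")

```text
time: 5.3
tool_pos: [0.5447, -0.1861, 0.2011]
ee_rot: [-3.136, 0.0, 1.041]
wrist_force: [-0.2, -0.2, -1.0]
width: 0.0157
```

step_arm(increments="-3.5 1.4 0 0 0 -0.062; 0 0 0.5 0 0 0; 0 0 1 0 0 0; 0 0 0 0 0 0; 0 0 0 0 0 0")

```text
time: 5.8
tool_pos: [0.5404, -0.2208, 0.1879]
ee_rot: [-3.139, -0.001, 1.102]
wrist_force: [0.1, 0.9, -1.5]
width: 0.0161
```

Run:
```python
from h import *
s=save('scene','s2.png')[:,:,::-1]; t=save('top','t2.png')[:,:,::-1]
o=get_obs();print(o['tool_pos'],o['ee_rot'],o['wrist_force'])
c=lambda im,x,y,w,h,f: cv2.resize(im[y:y+h,x:x+w],None,fx=f,fy=f,interpolation=cv2.INTER_CUBIC)
cv2.imwrite('pics/c3.png',np.hstack([c(s,190,110,80,110,5),c(t,405,205,80,110,5)]))
```

```text
[ 0.54107992 -0.22129647  0.18938111] [-3.14132753e+00 -3.07974071e-04  1.10253840e+00] [-0.48098164 -0.25637052 -1.16931698]
```

View pics/c3.png

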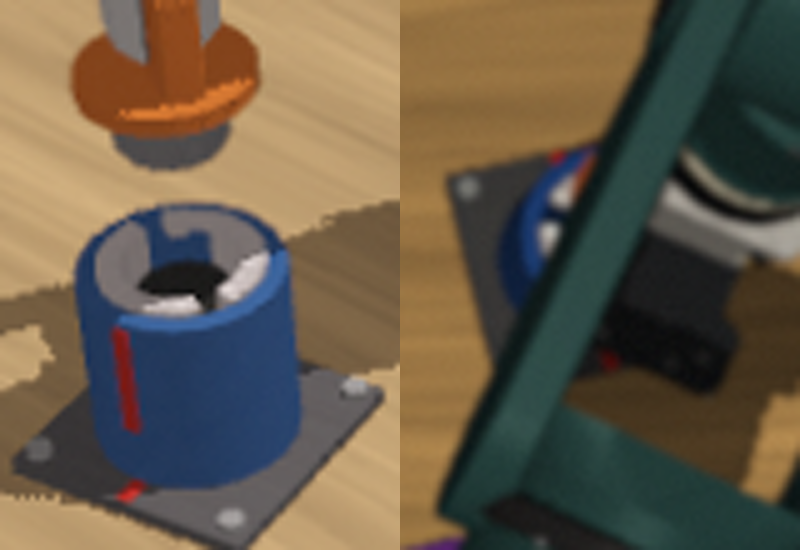

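Run:
```python
from h import *
o=get_obs();p=np.array(o['tool_pos']);print(p)
s=cv2.imread('pics/s2.png')[110:220,190:270];f=7
s=cv2.resize(s,None,fx=f,fy=f,interpolation=cv2.INTER_CUBIC)
th=np.linspace(0,2*np.pi,60)
def draw(P,col):
    q=(w2pix('scene',P)-[190,110]+.5)*f-.5
    cv2.polylines(s,[np.int32(np.round(q))],False,col,1,cv2.LINE_AA)
circ=lambda c,r:np.c_[c[0]+r*np.cos(th),c[1]+r*np.sin(th),0*th+c[2]]
m=np.array([.541,-.2215,.09])
draw(circ(m,.042),(0,255,255));draw(circ(m,.024),(0,255,255))
a=1.1;u=np.array([np.cos(a),np.sin(a),0]);v=np.array([-u[1],u[0],0])
for sg in(1,-1):
  draw([m+sg*.024*u+.0055*v,m+sg*.033*u+.0055*v,m+sg*.033*u-.0055*v,m+sg*.024*u-.0055*v],(0,255,0))
k=p+[0,0,.0115]
draw(circ(k-[0,0,.030],.035),(255,0,255));draw(circ(k-[0,0,.022],.035),(255,0,255));draw(circ(k-[0,0,.056],.0195),(255,0,255))
cv2.imwrite('pics/c4.png',s)
```

```text
[ 0.54107992 -0.22129647  0.18938111]
```

View pics/c4.png

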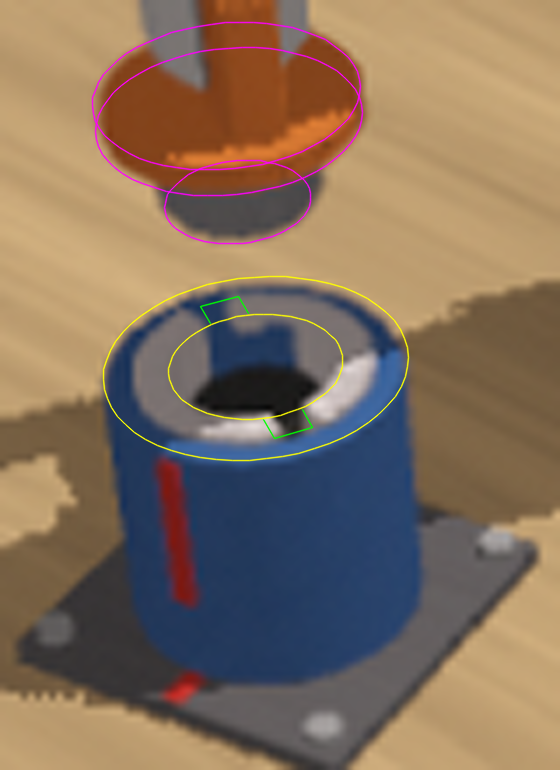

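Overlay check: the cap sits within about 1 mm of the predicted position. The pot rim agrees with (0.5415, -0.221), and the slot direction looks like 1.10 to 1.19 rad, so I'll use 1.15. Next I descend gently.

step_arm(increments="0 0 2 0 0 -0.05; 0 0 2 0 0 0; 0 0 1 0 0 0; 0 0 0 0 0 0")

```text
time: 6.3
tool_pos: [0.54, -0.2215, 0.1378]
ee_rot: [-3.138, -0.0, 1.152]
wrist_force: [-0.9, -0.5, -1.5]
width: 0.0157
```

step_arm(increments="0 0 0.4 0 0 0; 0 0 0.3 0 0 0; 0 0 0.2 0 0 0; 0 0 0 0 0 0")

```text
time: 6.7
tool_pos: [0.5414, -0.2226, 0.1311]
ee_rot: [3.14, -0.001, 1.151]
wrist_force: [0.4, 0.6, -1.2]
width: 0.0158
```

step_arm(increments="0 0 0.2 0 0 0; 0 0 0.1 0 0 0; 0 0 0.1 0 0 0; 0 0 0 0 0 0")

```text
time: 7.1
tool_pos: [0.5417, -0.2221, 0.1266]
ee_rot: [3.14, -0.001, 1.151]
wrist_force: [4.4, 2.0, -0.0]
width: 0.0159
```

step_arm(increments="0 0 0.1 0 0 0; 0 0 0.1 0 0 0; 0 0 0.1 0 0 0; 0 0 0 0 0 0")

```text
time: 7.5
tool_pos: [0.5418, -0.2221, 0.1244]
ee_rot: [3.139, -0.001, 1.151]
wrist_force: [3.3, 3.6, 2.5]
width: 0.0157
```

step_arm(increments="0.05 0.05 0 0 0 0; 0.05 0 0 0 0 0; 0 0 0 0 0 0")

```text
time: 7.8
tool_pos: [0.5419, -0.222, 0.1242]
ee_rot: [3.14, 0.0, 1.151]
wrist_force: [1.9, 3.3, 4.9]
width: 0.0158
```

step_arm(increments="0 0 0.1 0 0 0; 0 0 0.1 0 0 0; 0 0 0 0 0 0")

```text
time: 8.1
tool_pos: [0.5422, -0.2221, 0.1221]
ee_rot: [3.14, 0.0, 1.151]
wrist_force: [3.1, 2.6, 4.6]
width: 0.0159
```

step_arm(increments="0.05 0 0.1 0 0 0; 0 0 0.1 0 0 0; 0 0 0 0 0 0")

```text
time: 8.4
tool_pos: [0.5423, -0.2218, 0.1196]
ee_rot: [3.14, 0.0, 1.151]
wrist_force: [4.2, 0.9, 4.0]
width: 0.016
```

step_arm(increments="0 0 0.1 0 0 0; 0 0 0.1 0 0 0; 0 0 0 0 0 0")

```text
time: 8.7
tool_pos: [0.5423, -0.2217, 0.1189]
ee_rot: [3.14, 0.0, 1.151]
wrist_force: [3.0, 2.4, 8.0]
width: 0.0159
```

step_arm(increments="0.05 0.05 0.1 0 0 0; 0 0 0.1 0 0 0; 0 0 0.1 0 0 0; 0 0 0 0 0 0")

```text
time: 9.1
tool_pos: [0.5424, -0.2217, 0.1163]
ee_rot: [3.141, 0.001, 1.151]
wrist_force: [1.0, 0.6, 10.5]
width: 0.0161
```

```bash
python3 -c "
from h import *
o=get_obs();print(o['wrist_force'],o['wrist_torque'],o['tool_pos'])"
```

```text
[ 0.96178423  0.59049877 10.51244001] [0.21821168 0.06220116 0.21685702] [ 0.54241921 -0.22169981  0.11633166]
```

step_arm(increments="0 0 0.1 0 0 -0.02; 0 0 0.1 0 0 0; 0 0 0.1 0 0 0; 0 0 0 0 0 0")

```text
time: 9.5
tool_pos: [0.5423, -0.2216, 0.112]
ee_rot: [3.141, 0.001, 1.17]
wrist_force: [1.7, 0.9, 5.8]
width: 0.0158
```

step_arm(increments="0 0 0.1 0 0 0; 0 0 0.1 0 0 0; 0 0 0 0 0 0")

```text
time: 9.8
tool_pos: [0.5423, -0.2216, 0.1102]
ee_rot: [3.141, 0.001, 1.17]
wrist_force: [1.6, 1.6, 7.0]
width: 0.016
```

```bash
python3 -c "
from h import *
o=get_obs();print(o['wrist_force'],o['wrist_torque'],o['tool_pos'])"
```

```text
[1.58586286 1.59613187 6.95300099] [ 0.19642258 -0.30964866  0.07899604] [ 0.54230442 -0.22156088  0.11023043]
```

step_arm(increments="0 0 0.05 0 0 0; 0 0 0 0 0 0.05; 0 0 0 0 0 0.05; 0 0 0 0 0 0.05; 0 0 0 0 0 0")

```text
time: 10.3
tool_pos: [0.5424, -0.2218, 0.1098]
ee_rot: [3.141, 0.001, 1.019]
wrist_force: [2.7, 1.3, 7.4]
width: 0.016
```

```bash
python3 -c "
from h import *
o=get_obs();print(o['wrist_force'],o['wrist_torque'],o['tool_pos'])"
```

```text
[2.72939712 1.29391956 7.36218486] [ 0.12559076 -0.30646613 -0.06950922] [ 0.54237836 -0.22179244  0.10975979]
```

step_arm(increments="0 0 0 0 0 0.08; 0 0 0 0 0 0.08; 0 0 0 0 0 0.08; 0 0 0 0 0 0.08; 0 0 0 0 0 0.08")

```text
time: 10.8
tool_pos: [0.5432, -0.2225, 0.1101]
ee_rot: [3.138, -0.0, 0.617]
wrist_force: [3.5, 0.3, 5.9]
width: 0.0159
```

step_arm(increments="0 0 0 0 0 0.05; 0 0 0 0 0 0.03; 0 0 0 0 0 0.03; 0 0 0 0 0 0")

```text
time: 11.2
tool_pos: [0.5431, -0.2224, 0.1102]
ee_rot: [3.138, -0.0, 0.509]
wrist_force: [3.3, -0.2, 6.8]
width: 0.0156
```

```bash
python3 -c "
from h import *
o=get_obs();print(o['wrist_force'],o['wrist_torque'],o['tool_pos'])"
```

```text
[ 3.32517864 -0.24531389  6.75465586] [-0.06819654 -0.55745125  0.05336341] [ 0.54308075 -0.22243877  0.11016663]
```

step_arm(increments="0.05 0.02 0 0 0 0.02; 0 0 0 0 0 0.02; 0 0 0 0 0 0.02; 0 0 0 0 0 0")

```text
time: 11.6
tool_pos: [0.543, -0.2222, 0.1101]
ee_rot: [3.139, 0.001, 0.451]
wrist_force: [2.1, 0.5, 7.9]
width: 0.0163
```

```bash
python3 -c "
from h import *
o=get_obs();print(o['wrist_force'],o['wrist_torque'],o['tool_pos'],o['ee_rot'])"
```

```text
[2.06482954 0.45454385 7.94784811] [-0.01738299 -0.23097749  0.61220663] [ 0.54301867 -0.22219944  0.11011449] [3.13912298e+00 7.68676125e-04 4.51167112e-01]
```

The stop is felt: torque about z is +0.6 N m at yaw 0.45. I'll back off a hair and let it rise into the catch.

step_arm(increments="0 0 0 0 0 -0.02; 0 0 -0.1 0 0 0; 0 0 -0.1 0 0 0; 0 0 -0.1 0 0 0; 0 0 0 0 0 0")

```text
time: 12.1
tool_pos: [0.5429, -0.2221, 0.111]
ee_rot: [3.14, 0.001, 0.47]
wrist_force: [4.1, -2.8, 0.2]
width: 0.0157
```

```bash
python3 -c "
from h import *
o=get_obs();print(o['wrist_force'],o['wrist_torque'],o['tool_pos'],o['ee_rot'])"
```

```text
[ 4.07247285 -2.84384623  0.18723634] [-0.62397505 -0.86508168  0.41803928] [ 0.54294556 -0.22214325  0.11096879] [3.14033571e+00 1.29720774e-03 4.70339377e-01]
```

step_arm(increments="0 0 0.1 0 0 0; 0 0 0.15 0 0 0; 0 0 0 0 0 -0.03; 0 0 0 0 0 0")

```text
time: 12.5
tool_pos: [0.543, -0.222, 0.1107]
ee_rot: [3.14, 0.001, 0.5]
wrist_force: [1.4, -1.5, 6.8]
width: 0.0159
```

```bash
cat > st.py <<'E'
from h import *
o=get_obs()
for k in('wrist_force','wrist_torque','tool_pos','ee_rot'): print(k,np.round(o[k],4))
E
python3 st.py
```

```text
wrist_force [ 1.3555 -1.4538  6.7979]
wrist_torque [-0.4898 -0.2055  0.0875]
tool_pos [ 0.543  -0.222   0.1107]
ee_rot [3.1398e+00 6.0000e-04 5.0000e-01]
```

step_arm(increments="0 0 -0.1 0 0 0; 0 0 -0.1 0 0 0; 0 0 -0.1 0 0 0; 0 0 0 0 0 0")

```text
time: 12.9
tool_pos: [0.543, -0.2219, 0.1128]
ee_rot: [3.14, 0.001, 0.5]
wrist_force: [2.1, -3.5, 4.6]
width: 0.0155
```

```bash
python3 st.py
```

```text
wrist_force [ 2.1398 -3.4809  4.5826]
wrist_torque [-0.9979 -0.2513  0.057 ]
tool_pos [ 0.543  -0.2219  0.1128]
ee_rot [3.1402e+00 7.0000e-04 5.0020e-01]
```

Rising with the spring load still on the gripper, so it is entering the pocket.

step_arm(increments="0 0.05 -0.1 0 0 0; 0 0 -0.1 0 0 0; 0 0 0 0 0 0; 0 0 0 0 0 0")

```text
time: 13.3
tool_pos: [0.543, -0.2219, 0.1144]
ee_rot: [3.141, 0.001, 0.501]
wrist_force: [0.6, -4.8, 4.4]
width: 0.0158
```

```bash
python3 st.py
```

```text
wrist_force [ 0.6476 -4.7828  4.3722]
wrist_torque [-1.1645 -0.0829  0.041 ]
tool_pos [ 0.543  -0.2219  0.1144]
ee_rot [3.1414e+00 9.0000e-04 5.0060e-01]
```

step_arm(increments="-0.03 0.05 -0.05 0 0 0; 0 0 -0.05 0 0 0; 0 0 0 0 0 0")

```text
time: 13.6
tool_pos: [0.543, -0.2219, 0.115]
ee_rot: [-3.141, 0.001, 0.501]
wrist_force: [1.1, -4.1, 2.9]
width: 0.0155
```

```bash
python3 st.py
```

```text
wrist_force [ 1.1461 -4.0998  2.9139]
wrist_torque [-1.0579 -0.1307  0.0614]
tool_pos [ 0.543  -0.2219  0.115 ]
ee_rot [-3.1408e+00  5.0000e-04  5.0090e-01]
```

step_arm(increments="0 0 -0.05 0 0 0; 0 0 -0.05 0 0 0; 0 0 0 0 0 0")

```text
time: 13.9
tool_pos: [0.543, -0.2219, 0.1151]
ee_rot: [-3.14, 0.001, 0.501]
wrist_force: [2.4, -3.7, -1.9]
width: 0.0159
```

```bash
python3 st.py
```

```text
wrist_force [ 2.4263 -3.6503 -1.8832]
wrist_torque [-1.2185 -0.3764  0.0712]
tool_pos [ 0.543  -0.2219  0.1151]
ee_rot [-3.1404e+00  8.0000e-04  5.0080e-01]
```

z stays at 0.115 while the load has moved to the collar, which matches the locked height. Now I release and retreat.

step_arm(increments="0 0 0 0 0 0; 0 0 0 0 0 0; 0 0 0 0 0 0; 0 0 0 0 0 0; 0 0 0 0 0 0", claw=-0.2)

```text
time: 14.4
tool_pos: [0.5431, -0.2216, 0.1162]
ee_rot: [-3.14, 0.0, 0.501]
wrist_force: [0.3, 0.6, -0.3]
width: 0.0523
```

step_arm(increments="0 0 -1 0 0 0; 0 0 -3 0 0 0; 0 0 -3 0 0 0; 0 0 -4 0 0 0; 0 0 -4 0 0 0")

```text
time: 14.9
tool_pos: [0.543, -0.2218, 0.2685]
ee_rot: [-3.141, -0.0, 0.501]
wrist_force: [0.9, 0.1, 0.6]
width: 0.0567
```

step_arm(increments="-4 0 0 0 0 0; -4 0 0 0 0 0; -4 0 0 0 0 0; -3 0 0 0 0 0; 0 0 0 0 0 0")

```text
time: 15.4
tool_pos: [0.4094, -0.2956, 0.2681]
ee_rot: [3.14, 0.0, 0.496]
wrist_force: [1.2, -0.1, 0.1]
width: 0.0561
```

```bash
python3 - <<'E'
from h import *
s=save('scene','s3.png')[:,:,::-1]; t=save('top','t3.png')[:,:,::-1]
c=lambda im,x,y,w,h,f: cv2.resize(im[y:y+h,x:x+w],None,fx=f,fy=f,interpolation=cv2.INTER_CUBIC)
s2=s.copy(); a=c(s,190,110,80,110,5); th=np.linspace(0,2*np.pi,60)
for z in(.0965,.1045):   # locked flange underside / top
    P=np.c_[.5427+.035*np.cos(th),-.2218+.035*np.sin(th),0*th+z]
    cv2.polylines(a,[np.int32((w2pix('scene',P)-[190,110]+.5)*5)],True,(0,255,255),1,cv2.LINE_AA)
cv2.imwrite('pics/c5.png',np.hstack([a,c(t,405,205,80,110,5)]))
E
python3 st.py
```

```text
wrist_force [ 0.2271 -0.8276 -0.3835]
wrist_torque [-0.0054  0.1208 -0.0343]
tool_pos [ 0.4117 -0.2942  0.2675]
ee_rot [ 3.1403e+00 -1.4000e-03  4.9960e-01]
```

View pics/c5.png

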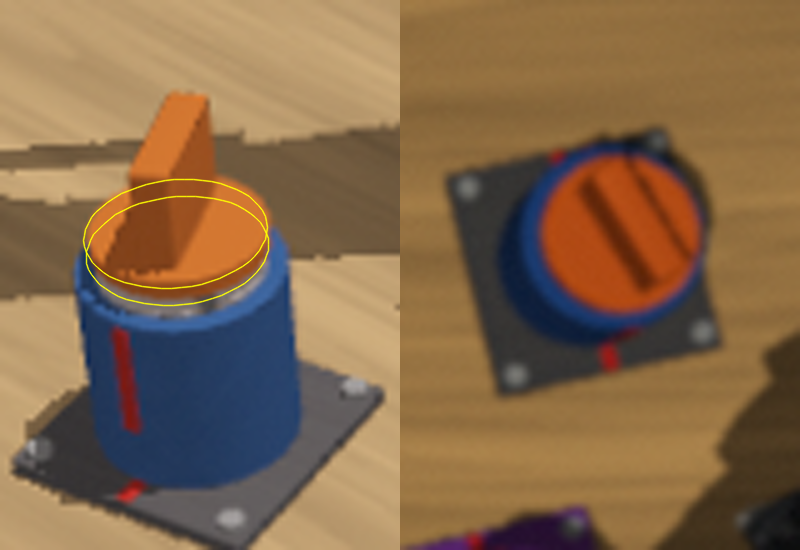

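View pics/s3.png

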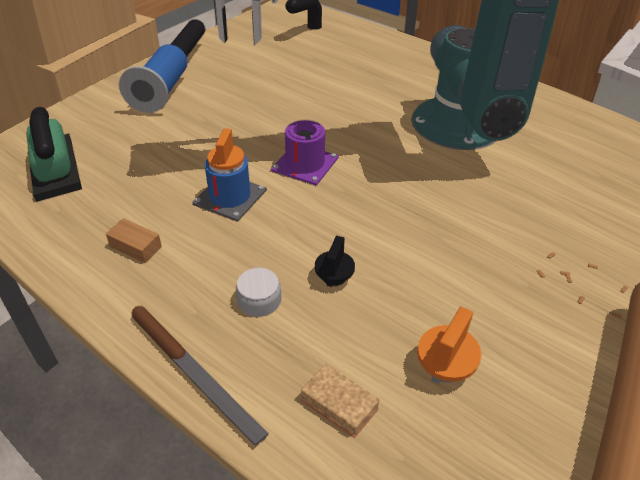

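Run:
```python
from h import *
P=lambda x,y:(405+(x-400)/5,205+y/5); Q=lambda x,y:(190+x/5,110+y/5)
for n,a in(('top',[P(608,165),P(670,275)]),('scene',[Q(190,94),Q(148,178)])):
    b=pix2w(n,a,.1485); d=b[0]-b[1] if n=='top' else b[1]-b[0]; print(n,b.mean(0),np.arctan2(d[1],d[0]),np.hypot(*d[:2]))
# flange outline fits in the scene picture by colour
s=cv2.imread('pics/s3.png')[110:220,190:270]; h=cv2.cvtColor(s,cv2.COLOR_BGR2HSV)
m=(h[...,0]>5)&(h[...,0]<15)&(h[...,1]>185)
ys,xs=np.nonzero(m); print('orange rows/cols',[ys.min()+110,ys.max()+110,xs.min()+190,xs.max()+190])
for z in(.093,.0965,.101):
    th=np.linspace(0,2*np.pi,200)
    q=w2pix('scene',np.c_[.5425+.035*np.cos(th),-.2218+.035*np.sin(th),0*th+z]); print(z,q.min(0),q.max(0))
```

```text
top [ 0.53893024 -0.22238401  0.1485    ] 0.45383724737488507 0.05409470501925081
scene [ 0.54125358 -0.21962753  0.1485    ] 0.506205338668376 0.055577037886727104
orange rows/cols [np.int64(129), np.int64(168), np.int64(208), np.int64(243)]
0.093 [207.02970883 150.11690175] [243.43770566 172.02693346]
0.0965 [206.82831743 148.66649184] [243.30970355 170.55139027]
0.101 [206.56858347 146.79363579] [243.14463052 168.64546077]
```

```bash
python3 -c "
from bench import *
print(close_job())"
```

```text
the job is handed in; nothing more can be done
None
```

The small orange cap is on the blue pot and, as far as I can tell, locked. I handed the job in at about 15.5 s, with the gripper open and clear of everything.

- **Insertion:** the cap went down through the slots at about 1.15–1.17 rad and was pushed in against the seal with about 8–9 N.
- **Twist:** I turned it clockwise until a resisting torque of about 0.6 N m showed the stop. Lifting straight from there caught under the collar, so I pushed it down again, eased back to yaw 0.50 rad and let it rise.
- **Catch:** the cap rose to the locked height (TCP z 0.115 m). A further 1 mm of commanded lift did not move it, and the load passed from the gripper to the collar.
- **Forces:** I estimate the cap and pot bore on each other with about 30 N at most, at the stop. This is worked out from the sampled torque and force readings, not measured directly.
- **Last pictures:** the bar lies at about 0.45–0.51 rad, against the pot's x at about 0.20 rad, so it is within the 0.44 rad allowed. The bystanders look unmoved in the picture; I did not measure them.
- **Check that disagreed:** the flange's lower edge in the scene camera sits about 2 px higher than the locked height predicts, or about 4 mm if taken as height. I put this down to camera bias, because the two views disagreed by a similar 3–5 mm on the cap before I grasped it. The bar angle and the lift test both point to locked.

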